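# Mesh the mixing cup with the pot mixer and hold it down

### The job

Lift the round mixing cup up and off its hook, turn it until the four splines of the stem under it mesh with the cross-shaped slots in the pot mixer's drive, and slide it fully home. Then press the cup down against the drive's spring as far as it goes and finish like that: still gripping the cup, upright, and keeping it pressed down. Leave everything else as it is, including the flat palette blade on the other hook.

Things in the scene. Friction and masses are not known exactly. Their poses are not given: they have to be found in the camera images.
- mixing_cup: Closed round metal mixing cup, 168 mm tall, 0.15 to 0.22 kg, hanging upright on a hook. Origin on its axis at the bottom (tip of the stem), z up. Heights: nose, 7 mm thick, tapered tip, 0 to 8 mm; four splines (cross of bars 24 mm long, 5 mm wide, along the cup's x and y) 8 to 24 mm; shoulder disc, diameter 30 mm, 24 to 30 mm; cup, diameter 48 mm (band 51), 30 to 88 mm; tab 88 to 168 mm.
- cup_grip (a point): Middle of the solid upper part of the cup's flat tab, 146 mm above the cup's origin, axes as the cup's. The tab is 26 mm wide along y, 14 mm thick along x; solid from 124 to 168 mm above the cup's origin: grip it here from above, closing along y. Below, a hanging hole goes through it along x, 14 mm wide, from 94 to 124 mm; the hook's peg runs through it.
- cup_shoulder (a point): Point on the cup's axis at the underside of the shoulder disc, 24 mm above the cup's origin; it comes to rest on the drive's top face when the splines are fully home. Axes as the cup's.
- palette: Flat steel palette blade, 168 mm tall, 56 mm wide, its foot and top at the same heights as the cup's (70 and 238 mm above the table), with the same kind of tab and hole as the cup; it hangs on the other hook of the rack. Origin at its bottom centre. Leave it hanging.
- rack: Fixed hook rack, 250 mm wide along its y, 206 mm high, base plate 110 x 250 x 12 mm; origin: centre of the plate's underside. Two pegs point along the rack's -x (the robot's side) from a crossbar at x = +12 mm. The cup hangs upright about 35 mm out along -x on either peg, its x axis along the rack's x, the top of its hole resting on the peg.
- peg_plus (a point): Axis of the peg on the rack's +y side at its free end: 58 mm along -x and 60 mm along y from the rack's origin, 190 mm above the table; axes as the rack's. The peg is 8 mm thick and its end turns up, to 201 mm. To take the cup off, raise it 8 to 21 mm (best 14), draw it along the rack's -x by at least 45 mm; then the way up is free.
- peg_minus (a point): The same on the other peg, 60 mm along the rack's -y.
- mixer: Fixed squat round pot mixer, diameter 156 mm, white housing 55 mm high with a collar of diameter 88 to 76 mm up to 80 mm; a black dial marks its -x side. Origin: centre of its underside. The drive stands in the middle of the collar.
- drive: Drive of the mixer: upright round steel piece, diameter 54 mm, with a cross of slots in its top face, 8 mm wide, 30 mm long, 28 mm deep. Origin: centre of the top face, 95 mm above the table when not pressed; z up; the slots run along its own x and y, so the cup fits at every quarter turn. Starts at any angle; turns about z only stiffly (0.06 N m), within 0.79 rad of the mixer's x axis.
- plunger (a joint): How far the drive is pressed down against its spring, 0 (up) to 0.008 m (bottom stop). About 3 N starts it, about 9 N puts it fully down; it springs back when let go. The cup's weight alone does not press it.
- powder_tin: Flat round black tin, diameter 64 mm, 24 mm high, standing in front; bystander, origin under its centre.
- cream_jar: Jar, diameter 60 mm, 42 mm high, standing in front; bystander, origin under its centre.
- matchbox: Small cardboard box, 56 x 36 x 15 mm, in front; bystander, origin under its centre.
- lip_colour: Upright tube, diameter 22 mm, 58 mm high, between rack and mixer; bystander, origin under its centre.
Things that resemble listed ones, but are neither listed nor needed, are in the scene too. What is shaped like the mixer but green is not meant.

How it is judged:
By the outcome, as a careful person would: the job done as asked, in the order asked, and still so for the second after the job is handed in, while the arm keeps its last pose, push and grip.
It also fails if it takes over 53 s, if anything falls off the work surface, if the arm or the gripper's body presses on something with over 40 N, if the wrist force passes 120 N, or if a joint passes its speed limit or range.

### The arm

A 6-joint arm with a two-finger parallel gripper is mounted at the origin on the work surface. World frame = base frame: x ahead of the robot, y to its left, z up, the work surface at z = 0. Lengths are in mm, angles in rad, forces in N, time in s.
With the tool pointing down it reaches from about 350 to 775 mm from the base axis. Payload 7.3 kg.
Tool frame: the origin (TCP) lies between the finger pads, 19 mm behind the fingertips; this is the grasp point; z points along the fingers, y is the line along which they close (so a half turn about z gives the same grasp; the last joint's range is limited). The gripper opens to 92 mm and grips with 3 to 60 N. Pads are 19 mm wide; open, the fingers measure 130 mm over their backs; the gripper's body (75 mm by 190 mm) begins 47 mm behind the grasp point.
Start: joints at [-1.451, 0.342, 1.524, -0, 1.275, -0.146], TCP at [137.929, -506.575, 245.541] pointing down, gripper open.
Joint ranges: [-2.53, 2.53], [-0.77, 2.02], [0.04, 2.7], [-1, 4.14], [0.28, 2.66], [-3.11, 3.11]. Speed limits (rad/s): [2.57, 2.57, 3.14, 3.14, 3.14, 3.14].

### API

Orientations are given as [roll, pitch, yaw] about the fixed x, y, z axes, in that order (R = Rz(yaw) Ry(pitch) Rx(roll)).
In Python, from plant import bot gives the robot as it stands. The module is installed in compiled form; this text tells all that it offers.
- The arm moves only by the shell command python3 -m crank 'ROWS'. ROWS is JSON, a list that holds one entry, the list of rows, each a list of 5 numbers: the opening, from 0 (shut) to 1 (fully open), then the shift along the tool's x, y, z in cm, then the turn about the tool's z in degrees. In form: [[[claw, x, y, z, turn], ...]]. A call has exactly 10 rows; each row is the pose to reach, as a shift and turn from the pose commanded when the call began, along the tool's axes at that moment; what a row does not reach only later rows make up. A row lasts 1/10 s, in which the tool goes at most 50 mm and 8.59 degrees, less where a joint would pass 70% of its speed; a pose out of reach is approached as far as the arm can. A call with a gripper value outside its range is refused whole. The fingers move at their own pace and stop on an object; the grip force is fixed at half the most. Time passes only in rows, so rows that repeat a pose let the fingers close, or fill a call up. It gives the time, the measured TCP pose, the force, the opening and the grip force at its end, in the units of the state.
- bot.get_obs(): the state, without advancing time (a new reading comes with each control period).
- bot.capture(name): name is "side" or "top" or "wrist"; returns (picture, depth): 384x512x3 uint8, red, green, blue; 384x512 float32, mm along the optical axis (not along the pixel's ray), 0 where there is no reading.
- bot.calibration(name): a dict with "vertical_fov" (degrees; the focal length in pixels is half the picture's height over the tangent of half this angle, whatever the lens; pixels are square), "cx", "cy" (the principal point, pixels), "D" ([k1, k2, p1, p2, k3] as OpenCV has them; the pictures are not rectified), "rvec" (rotation vector, rad) and "tvec" (3), from world to camera coordinates, as OpenCV has them; the wrist camera has in their place "tool_from_camera" (4x4, takes a point from camera to tool coordinates, whose origin is the TCP and whose axes are the flange's). Camera axes: x right, y down, z forward; pixel columns grow to the right and rows downward; lengths in mm; the calibration is good to about 2 mm. A picture is of the moment at which its call begins: read the wrist's pose just before it. calibration takes no time and is no camera call.
- bot.close_job(): hands the job in; it is judged then, once.
The state is a dict: "time": time; "joint_positions": joint angles; "dq": joint speeds; "tau": joint torques, N m; "tool_pos": TCP position; "tcp_rot": TCP orientation; "contact_force": force on the tool from outside, world axes, zero at the start; "moment": the same for the moment, N m; "grip_width": finger opening in mm; "finger_force": force on a finger pad.
Only numpy, scipy, OpenCV 4.12 (cv2) and the standard library are available. Lean on these libraries where they do the work, as an engineer would, in place of code of your own. Each camera call takes 0.05 s, during which the arm holds its last target. There are 200 camera calls.

## Working session

There is one attempt and no reset: what is moved stays moved. The work goes in short steps, Python scripts to look and compute and a shell command to move; the robot and the scene stay as the last step left them, time stands still between calls to the robot, and variables do not carry over. Pictures are saved under pics/ and viewed, at most 10 in all, crops included, and the job is handed in when it is done.

```bash
mkdir -p pics; cat > h.py <<'E'
import numpy as np, cv2
from plant import bot
from scipy.spatial.transform import Rotation as R
def K(c):
    f=192/np.tan(np.radians(c["vertical_fov"])/2)
    return np.array([[f,0,c["cx"]],[0,f,c["cy"]],[0,0,1.]])
def cloud(name,depth,obs=None):
    c=bot.calibration(name); k=K(c)
    v,u=np.mgrid[0:384,0:512]
    n=cv2.undistortPoints(np.stack([u,v],-1).reshape(-1,1,2).astype(np.float64),k,np.array(c["D"],float)).reshape(384,512,2)
    P=np.dstack([n[...,0]*depth,n[...,1]*depth,depth]).astype(float)
    if name=="wrist":
        T=np.array(c["tool_from_camera"]); P=P@T[:3,:3].T+T[:3,3]
        r=R.from_euler('xyz',obs["tcp_rot"]).as_matrix(); P=P@r.T+np.array(obs["tool_pos"])
    else:
        r=cv2.Rodrigues(np.array(c["rvec"],float))[0]; P=(P-np.array(c["tvec"],float).ravel())@r
    P[depth==0]=np.nan
    return P
def snap(name,tag):
    o=bot.get_obs(); im,d=bot.capture(name)
    np.savez(f"{tag}.npz",im=im,P=cloud(name,d,o))
    return im,np.load(f"{tag}.npz")["P"],o
E
python3 - <<'E'
from h import *
for n in("top","side"):
    im,P,o=snap(n,n); cv2.imwrite(f"pics/{n}.png",im[...,::-1])
print(o)
E
```

```text
{'time': 0.05, 'joint_positions': array([-1.45097983e+00,  3.42678188e-01,  1.52498936e+00,  1.50055583e-05,
        1.27538044e+00, -1.45989780e-01]), 'dq': array([ 0.00072119, -0.00197605, -0.00019653,  0.00079006, -0.00019563,
        0.00041988]), 'tau': array([ 2.50633704e-03, -4.32422483e+01, -2.44996351e+01,  7.21241045e-02,
        5.23183728e-02, -4.35031825e-05]), 'tool_pos': array([ 137.89803191, -506.19154431,  244.87769951]), 'tcp_rot': array([-3.14015488e+00, -2.25907136e-04,  2.65801738e-01]), 'contact_force': array([-0.39462874, -0.58845576,  0.11029863]), 'moment': array([ 0.05060727, -0.00298732, -0.01183418]), 'finger_force': 0.0, 'grip_width': 91.73643412995499}
```

View pics/top.png

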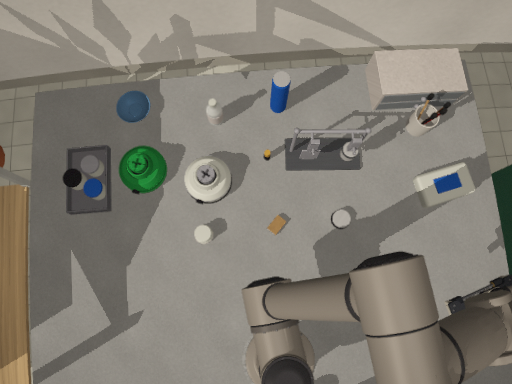

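View pics/side.png

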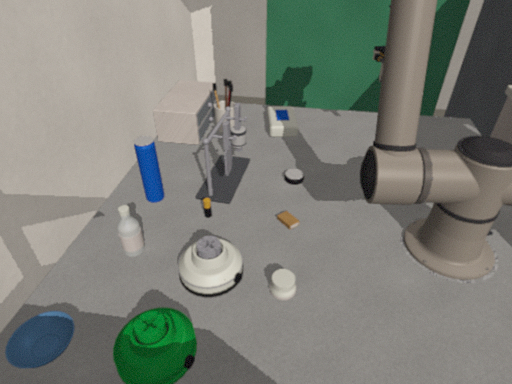

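The top view shows the rack at about (323,150). One thing hangs at (310,150), flat and pale, and one at (350,150), round and metal. The white mixer is at (207,180) and its green lookalike at (143,168). The cup should be the round one at (350,150), and the white one is the mixer meant. I'll confirm both in an enlarged crop and measure there.

```bash
python3 - <<'E'
from h import *
t=np.load("top.npz"); s=np.load("side.npz")
a=cv2.resize(t["im"][115:215,175:375],None,fx=4,fy=4,interpolation=cv2.INTER_CUBIC)[:400]
b=cv2.resize(s["im"][90:290,170:270],None,fx=2,fy=2,interpolation=cv2.INTER_CUBIC)
cv2.imwrite("pics/c1.png",a[...,::-1])
P=t["P"]
for n,(u,v) in dict(drive=(206,174),cup=(350,150),pal=(310,150),green=(138,162),lip=(267,155),plateL=(290,165),plateR=(357,165),jar=(204,233),tin=(341,218),match=(277,225)).items():
    print(n,np.nanmedian(P[v-1:v+2,u-1:u+2].reshape(-1,3),0).round(1))
E
```

```text
drive [588.8 180.6  68.2]
cup [ 601.3 -258.8  163.8]
pal [ 606.5 -137.7  168.4]
green [644.6 395.2  71.5]
lip [639.2 -18.   53.6]
plateL [612.2 -93.4  12. ]
plateR [ 593.5 -316.4   11.7]
jar [407.2 201.3  41.1]
tin [ 419.6 -237.4   25.2]
match [416.2 -30.7  15. ]
```

View pics/c1.png

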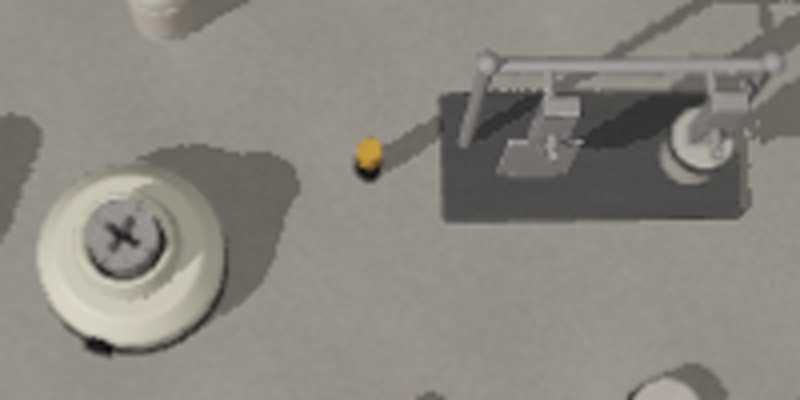

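The crop confirms it: the cup is at crop (705,130), with a round body and shoulder. The flat palette is at (550,130), and the drive with its cross is at (123,238). Next I fit them in the depth cloud.

```bash
python3 - <<'E'
from h import *
for n in("top","side"):
    P=np.load(n+".npz")["P"].reshape(-1,3)
    m=lambda x0,x1,y0,y1,z0,z1:P[(P[:,0]>x0)&(P[:,0]<x1)&(P[:,1]>y0)&(P[:,1]<y1)&(P[:,2]>z0)&(P[:,2]<z1)]
    q=m(500,760,-360,-60,9,15)
    r=cv2.minAreaRect(q[:,:2].astype(np.float32)); print(n,"plate",len(q),r)
    for nm,y0,y1 in(("cup",-300,-215),("pal",-175,-110)):
        q=m(540,680,y0,y1,228,246); print(nm,len(q),q.mean(0).round(1) if len(q) else 0, cv2.minAreaRect(q[:,:2].astype(np.float32)) if len(q)>3 else 0)
    q=m(520,670,100,260,89,101); print("drive",len(q),cv2.minEnclosingCircle(q[:,:2].astype(np.float32)),q[:,2].mean())
    q=m(500,690,90,270,35,56); print("housing",len(q),cv2.minEnclosingCircle(q[:,:2].astype(np.float32)))
    q=m(540,760,-380,-60,200,212); print("bar",len(q),cv2.minAreaRect(q[:,:2].astype(np.float32)))
E
```

```text
top plate 1242 ((669.5333251953125, -205.7423095703125), (250.13497924804688, 164.82740783691406), 86.29268646240234)
cup 56 [ 606.1 -260.3  237. ] ((606.55615234375, -261.2912292480469), (26.50855827331543, 13.496633529663086), 84.97921752929688)
pal 58 [ 611.6 -141.8  237.3] ((612.215576171875, -142.291259765625), (26.05068588256836, 13.858522415161133), 85.63687133789062)
drive 195 ((584.6415405273438, 181.8861541748047), 27.802078247070312) 93.93958072254104
housing 955 ((580.9751586914062, 182.32952880859375), 79.92184448242188)
bar 89 ((622.6273193359375, -203.0933837890625), (225.37307739257812, 77.08749389648438), 85.62094116210938)
side plate 1227 ((643.8687744140625, -203.265625), (252.85971069335938, 110.86031341552734), 85.82418823242188)
cup 37 [ 606.6 -256.1  235.5] ((607.1327514648438, -259.2492370605469), (26.61830711364746, 12.871421813964844), 81.80636596679688)
pal 45 [ 612.5 -136.6  235.6] ((612.7163696289062, -139.69544982910156), (28.10747718811035, 14.651908874511719), 80.85089111328125)
drive 321 ((586.3508911132812, 181.47207641601562), 28.62841796875) 94.10235885467658
housing 1370 ((582.2120971679688, 181.64474487304688), 80.4442367553711)
bar 82 ((623.7296142578125, -197.19546508789062), (217.30154418945312, 77.32872009277344), 85.57736206054688)
```

```bash
python3 - <<'E'
from h import *
c=bot.calibration("wrist"); print(np.round(c["tool_from_camera"],3),c["vertical_fov"])
o=bot.get_obs()
def go(x,y,z,yaw,o=o):
    r=R.from_euler('xyz',[np.pi,0,o["tcp_rot"][2]]).as_matrix()
    print((r.T@(np.array([x,y,z])-o["tool_pos"])/10).round(2), np.degrees(o["tcp_rot"][2]-yaw))
go(606,-260.5,300,np.radians(-4)); go(500,181,330,0)
E
```

```text
[[-0.00000e+00 -9.59000e-01 -2.84000e-01  7.58760e+01]
 [ 1.00000e+00 -0.00000e+00  1.00000e-03 -7.67000e-01]
 [-1.00000e-03 -2.84000e-01  9.59000e-01 -1.40427e+02]
 [ 0.00000e+00  0.00000e+00  0.00000e+00  1.00000e+00]] 64.52691864897467
[ 51.62 -11.41  -5.51] 19.230674511726377
[ 52.99 -56.8   -8.51] 15.230674511726377
```

```bash
python3 -m crank '[[[1,0,0,-5,0],[1,4,-1,-8.5,5],[1,9,-2.3,-8.5,12],[1,14,-3.6,-8.5,19.2],[1,19,-4.9,-8.5,19.2],[1,23.8,-6.1,-8.5,19.2],[1,28.6,-7.4,-8.5,19.2],[1,33.4,-8.6,-8.5,19.2],[1,38.2,-9.8,-8.5,19.2],[1,43,-11,-8.5,19.2]]]'
```

```text
time: 1.1
tool_pos: [519.7, -289.2, 330.2]
tcp_rot: [-3.141, 0.001, -0.069]
contact_force: [0.4, -1.5, -0.2]
grip_width: 91.7
finger_force: 0.0
```

```bash
python3 - <<'E'
from h import *
im,P,o=snap("wrist","w1"); cv2.imwrite("pics/w1.png",im[...,::-1]); print(o["tool_pos"],o["tcp_rot"])
P=P.reshape(-1,3)
m=lambda x0,x1,y0,y1,z0,z1:P[(P[:,0]>x0)&(P[:,0]<x1)&(P[:,1]>y0)&(P[:,1]<y1)&(P[:,2]>z0)&(P[:,2]<z1)]
for nm,y0,y1 in(("cup",-300,-215),("pal",-175,-110)):
    q=m(540,680,y0,y1,230,246); print(nm,len(q),q.mean(0).round(1) if len(q) else 0, cv2.minAreaRect(q[:,:2].astype(np.float32)) if len(q)>3 else 0)
E
python3 -m crank '[[[1,0,-5,0,0],[1,0,-10,0,0],[1,0,-15,0,0],[1,0.5,-20,0,0],[1,0.5,-25,0,0],[1,0.5,-30,0,0],[1,0.5,-35,0,0],[1,0.5,-40,0,0],[1,0.5,-45,0,0],[1,0.5,-47,0,0]]]'
```

```text
[ 519.72307606 -289.20975419  330.18026763] [-3.14144641e+00  6.09698917e-04 -6.92601900e-02]
cup 760 [ 605.7 -262.8  238.9] ((605.794189453125, -262.39727783203125), (26.240083694458008, 14.057745933532715), 85.80404663085938)
pal 739 [ 611.7 -144.9  238.1] ((612.3084106445312, -143.08651733398438), (26.843217849731445, 13.921279907226562), 84.90152740478516)
time: 2.15
tool_pos: [555.1, 182.0, 329.8]
tcp_rot: [-3.141, 0.001, -0.065]
contact_force: [-0.4, -0.5, 0.9]
grip_width: 91.9
finger_force: 0.0
```

```bash
python3 - <<'E'
from h import *
im,P,o=snap("wrist","w2"); print(o["tool_pos"],o["tcp_rot"],o["time"])
Q=P.reshape(-1,3)
m=lambda x0,x1,y0,y1,z0,z1:Q[(Q[:,0]>x0)&(Q[:,0]<x1)&(Q[:,1]>y0)&(Q[:,1]<y1)&(Q[:,2]>z0)&(Q[:,2]<z1)]
q=m(520,670,100,260,90,101); print("drive",len(q),cv2.minEnclosingCircle(q[:,:2].astype(np.float32)),q[:,2].mean())
# slots: points within 15 mm of centre lower than top
(cx,cy),_=cv2.minEnclosingCircle(q[:,:2].astype(np.float32))
# rectified top-down map of colour at z=95, 8 px/mm not needed: 6 px/mm, 80mm
c=bot.calibration("wrist");T=np.array(c["tool_from_camera"]);r=R.from_euler('xyz',o["tcp_rot"]).as_matrix()
n=400; j,i=np.mgrid[0:n,0:n]; W=np.stack([cx+35-j*70/n, cy+35-i*70/n, np.full((n,n),95.)],-1).reshape(-1,3)
C=((W-o["tool_pos"])@r-T[:3,3])@T[:3,:3]
uv=cv2.projectPoints(C,np.zeros(3),np.zeros(3),K(c),np.array(c["D"],float))[0].reshape(n,n,2).astype(np.float32)
out=cv2.remap(im,uv[...,0],uv[...,1],cv2.INTER_CUBIC)
a=cv2.resize(im,(512,384)); out2=cv2.resize(out,(384,384))
np.save("rect.npy",out); cv2.imwrite("pics/w2.png",np.hstack([cv2.resize(im,(400,300)),cv2.resize(out,(300,300))])[...,::-1]); cv2.imwrite("pics/rect.png",out[...,::-1])
E
```

```text
[555.06705145 182.04375117 329.83852231] [-3.14066912e+00  1.22765531e-03 -6.54419959e-02] 2.15
drive 1199 ((584.9867553710938, 180.4624481201172), 27.26125144958496) 95.4554808971977
```

View pics/rect.png

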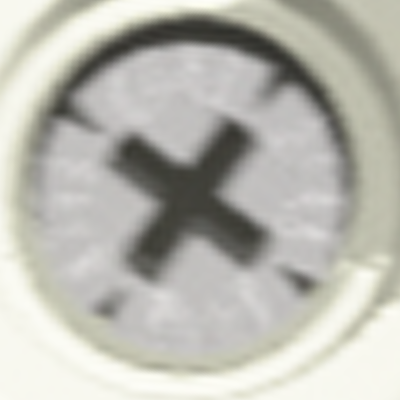

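View pics/w1.png

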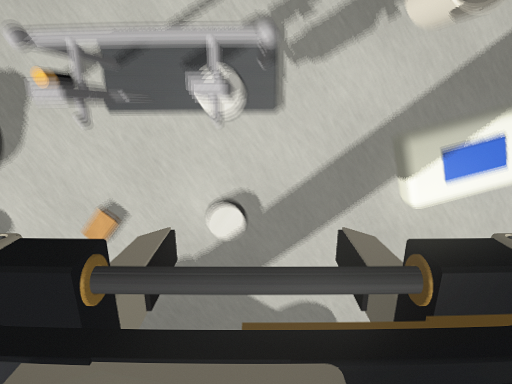

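```bash
python3 - <<'E'
from h import *
o=np.load("rect.npy"); g=cv2.cvtColor(o,cv2.COLOR_RGB2GRAY)
j,i=np.nonzero(g<110); x=-(j-199)*.175; y=-(i-190.5)*.175
for lo,hi in((5,13),(7,15)):
    k=(np.hypot(x,y)>lo)&(np.hypot(x,y)<hi); th=np.arctan2(y[k],x[k]); print(np.degrees(np.angle(np.exp(4j*th).sum()))/4, k.sum(), x[k].mean(),y[k].mean())
E
python3 -m crank '[[[1,1,5,0,0],[1,2,10,0,0],[1,3,15,0,0],[1,4,20,0,0],[1,5,24.8,0,0.4],[1,6,29.6,0,0.4],[1,7,34.5,0,0.4],[1,7.5,39.2,1,0.4],[1,8,43.9,2,0.4],[1,8,43.9,3,0.4]]]'
```

```text
-36.8163401611231 6809 0.058059186370980224 0.10744419151123515
-36.672186359046286 6352 0.23566593198992455 0.13444584382871522
time: 3.2
tool_pos: [603.6, -272.4, 298.2]
tcp_rot: [3.14, 0.002, -0.083]
contact_force: [-0.1, 0.0, -1.0]
grip_width: 92.1
finger_force: 0.0
```

```bash
python3 - <<'E'
from h import *
snap("top","x"); print(bot.get_obs()["tool_pos"])
snap("top","x"); print(bot.get_obs()["tool_pos"])
im,P,o=snap("wrist","w3"); print(o["tool_pos"],o["tcp_rot"],o["dq"])
Q=P.reshape(-1,3)
q=Q[(Q[:,0]>560)&(Q[:,0]<650)&(Q[:,1]>-300)&(Q[:,1]<-215)&(Q[:,2]>232)&(Q[:,2]<246)]
print(len(q),q.mean(0), cv2.minAreaRect(q[:,:2].astype(np.float32)))
E
```

```text
[ 603.54422187 -268.9410419   296.41170722]
[ 603.93564873 -266.78709542  297.70719434]
[ 603.93564873 -266.78709542  297.70719434] [-3.13918795  0.00445444 -0.07900121] [ 0.0478202  -0.0388834  -0.02102575  0.00716114  0.0260779   0.00365826]
783 [ 607.39786892 -262.47729061  238.69020451] ((606.6473388671875, -262.3092956542969), (25.411788940429688, 14.587231636047363), 85.54622650146484)
```

```bash
python3 -m crank '[[[1,0,0.1,0,0],[1,0,0.1,1.5,0],[1,0,0.1,3,0],[1,0,0.1,4.5,0],[1,0,0.1,6,0],[1,0,0.1,7.2,0],[1,0,0.1,8,0],[1,0,0.1,8.4,0],[1,0,0.1,8.4,0],[1,0,0.1,8.4,0]]]'
```

```text
time: 4.35
tool_pos: [605.4, -266.7, 217.2]
tcp_rot: [3.141, -0.001, -0.076]
contact_force: [0.4, 1.3, 0.2]
grip_width: 92.5
finger_force: 0.0
```

```bash
python3 -m crank '[[[0.5,0,0,0,0],[0.4,0,0,0,0],[0.3,0,0,0,0],[0.2,0,0,0,0],[0.1,0,0,0,0],[0.1,0,0,0,0],[0.1,0,0,0,0],[0.1,0,0,0,0],[0.1,0,0,0,0],[0.1,0,0,0,0]]]'
```

```text
time: 5.35
tool_pos: [605.2, -265.8, 216.6]
tcp_rot: [-3.14, -0.0, -0.076]
contact_force: [0.5, 3.3, 2.3]
grip_width: 26.2
finger_force: 30.0
```

```bash
python3 -m crank '[[[0.1,0,-0.15,-0.2,0],[0.1,0,-0.35,-0.5,0],[0.1,0,-0.35,-0.9,0],[0.1,0,-0.35,-1.2,0],[0.1,0,-0.35,-1.4,0],[0.1,0,-0.35,-1.4,0],[0.1,0,-0.35,-1.4,0],[0.1,0,-0.35,-1.4,0],[0.1,0,-0.35,-1.4,0],[0.1,0,-0.35,-1.4,0]]]'
```

```text
time: 6.35
tool_pos: [605.3, -263.1, 230.4]
tcp_rot: [-3.142, 0.0, -0.076]
contact_force: [-0.9, -0.6, -2.6]
grip_width: 26.0
finger_force: 30.0
```

Lifted 14 mm. The cup now hangs from the gripper (about 2 N) with no side load, so I draw it out.

```bash
python3 -m crank '[[[0.1,-0.5,0,0,0],[0.1,-1.2,0,0,0],[0.1,-2,0,0,0],[0.1,-3,0,0,0],[0.1,-4,0,0,0],[0.1,-5,0,0,0],[0.1,-6,0,0,0],[0.1,-6.5,0,0,0],[0.1,-6.5,0,0,0],[0.1,-6.5,0,0,0]]]'
```

```text
time: 7.35
tool_pos: [540.7, -258.3, 230.7]
tcp_rot: [3.141, -0.001, -0.076]
contact_force: [0.0, -0.2, -1.4]
grip_width: 26.0
finger_force: 30.0
```

```bash
python3 -m crank '[[[0.1,0,0,-2,0],[0.1,0,0,-4.5,0],[0.1,0,-2,-6,2],[0.1,0,-6,-6,7],[0.1,0,-10.5,-6,12],[0.1,0,-15,-6,17],[0.1,0,-20,-6,22],[0.1,0,-25,-6,27],[0.1,0.5,-30,-6,32.1],[0.1,1.1,-34.5,-6,32.1]]]'
```

```text
time: 8.35
tool_pos: [578.0, 87.6, 290.7]
tcp_rot: [-3.141, -0.0, -0.638]
contact_force: [0.2, -0.7, -1.5]
grip_width: 26.0
finger_force: 30.0
```

```bash
python3 - <<'E'
from h import *
o=bot.get_obs(); r=R.from_euler('xyz',[np.pi,0,np.radians(-36.5)]).as_matrix()
print(o["tool_pos"],o["tcp_rot"]); 
# commanded pose assumed: (540.7,-258.3)+...
r0=R.from_euler('xyz',[np.pi,0,-.076]).as_matrix()
print("rows cm", r.T@(r0@np.array([0,-9.76,0])))
E
```

```text
[578.04054978  87.58362058 290.70456388] [-3.14102027e+00 -4.37009164e-04 -6.38348066e-01]
rows cm [-5.19301725e+00 -8.26378678e+00  1.83233274e-16]
```

Now the remaining 98 mm, slowing down, then settle.

```bash
python3 -m crank '[[[0.1,-2,-3.2,0,0],[0.1,-3.6,-5.7,0,0],[0.1,-4.6,-7.3,0,0],[0.1,-5,-8,0,0],[0.1,-5.2,-8.26,0,0],[0.1,-5.2,-8.26,0,0],[0.1,-5.2,-8.26,0,0],[0.1,-5.2,-8.26,0,0],[0.1,-5.2,-8.26,0,0],[0.1,-5.2,-8.26,0,0]]]'; python3 - <<'E'
from h import *
print(bot.get_obs()["tool_pos"],bot.get_obs()["tcp_rot"])
for n in("top","side","wrist"):
    im,P,o=snap(n,"p_"+n); Q=P.reshape(-1,3); f=o["tool_pos"]
    k=(np.hypot(Q[:,0]-f[0],Q[:,1]-f[1])<40)
    # cup body (foot at ~145: cup 175..230 world z)
    q=Q[k&(Q[:,2]>f[2]-114)&(Q[:,2]<f[2]-62)]
    if len(q)>50:
        from scipy.optimize import least_squares
        s=least_squares(lambda p:np.hypot(q[:,0]-p[0],q[:,1]-p[1])-24.5,[f[0],f[1]],loss="soft_l1"); print(n,len(q),"cup centre",s.x.round(1),"rms",np.sqrt((s.fun**2).mean()).round(2))
    q=Q[(np.hypot(Q[:,0]-585,Q[:,1]-182)<35)&(Q[:,2]>89)&(Q[:,2]<100)]
    if len(q)>20: print("drive",len(q),cv2.minEnclosingCircle(q[:,:2].astype(np.float32)),q[:,2].mean())
T=cv2.resize(np.load("p_side.npz")["im"][120:320,120:320],(400,400),interpolation=cv2.INTER_CUBIC)
W=cv2.resize(np.load("p_wrist.npz")["im"],(400,300)); W=np.vstack([W,np.zeros((100,400,3),np.uint8)])
cv2.imwrite("pics/p.png",np.hstack([T,W])[...,::-1]); print(bot.get_obs()["tool_pos"])
E
```

```text
time: 9.35
tool_pos: [585.2, 181.8, 290.6]
tcp_rot: [3.142, -0.0, -0.637]
contact_force: [0.1, -0.2, -1.4]
grip_width: 26.1
finger_force: 30.0
[585.16918912 181.81336483 290.58572689] [ 3.14156994e+00 -1.74783229e-04 -6.37189560e-01]
side 435 cup centre [587.1 181.4] rms 1.12
drive 318 ((587.13916015625, 182.1246337890625), 28.699844360351562) 94.13689017226437
wrist 689 cup centre [585.2 181.5] rms 0.73
drive 704 ((585.865966796875, 178.9553985595703), 26.811641693115234) 95.29619153881745
[585.12275967 182.1562915  290.53379146]
```

View pics/p.png

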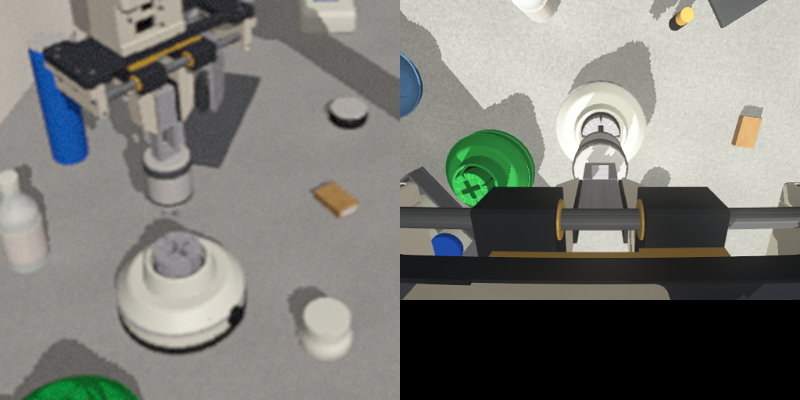

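The left side view shows the cup upright in the gripper at (168,170), just above the drive at (178,255). In the same camera the two axes agree within 0.7 mm, so I go down to where the nose is in the slot and check the force.

```bash
python3 -m crank '[[[0.1,0,0,1.5,0],[0.1,0,0,3,0],[0.1,0,0,4,0],[0.1,0,0,4.6,0],[0.1,0,0,5,0],[0.1,0,0,5.2,0],[0.1,0,0,5.4,0],[0.1,0,0,5.5,0],[0.1,0,0,5.5,0],[0.1,0,0,5.5,0]]]'
```

```text
time: 10.5
tool_pos: [585.2, 182.3, 235.7]
tcp_rot: [-3.141, -0.0, -0.637]
contact_force: [0.5, -0.7, -2.0]
grip_width: 26.1
finger_force: 30.0
```

```bash
python3 -m crank '[[[0.1,0,0,0.1,0],[0.1,0,0,0.2,0],[0.1,0,0,0.3,0],[0.1,0,0,0.4,0],[0.1,0,0,0.5,0],[0.1,0,0,0.6,0],[0.1,0,0,0.7,0],[0.1,0,0,0.8,0],[0.1,0,0,0.8,0],[0.1,0,0,0.8,0]]]'; python3 -c "
from h import *
o=bot.get_obs();print(o['contact_force'],o['moment'])"
```

```text
time: 11.5
tool_pos: [585.1, 182.3, 227.5]
tcp_rot: [3.142, -0.0, -0.637]
contact_force: [0.1, -0.1, -2.8]
grip_width: 25.9
finger_force: 30.0
[ 0.10819469 -0.0657382  -2.837907  ] [ 0.06692835 -0.02615308 -0.05140342]
```

The splines have entered freely, so I slide it home.

```bash
python3 -m crank '[[[0.1,0,0,0.2,0],[0.1,0,0,0.4,0],[0.1,0,0,0.6,0],[0.1,0,0,0.7,0],[0.1,0,0,0.8,0],[0.1,0,0,0.9,0],[0.1,0,0,1.0,0],[0.1,0,0,1.1,0],[0.1,0,0,1.1,0],[0.1,0,0,1.1,0]]]'
```

```text
time: 12.5
tool_pos: [585.2, 182.3, 216.9]
tcp_rot: [-3.141, -0.0, -0.637]
contact_force: [-0.9, 0.4, 2.4]
grip_width: 25.8
finger_force: 30.0
```

```bash
python3 -m crank '[[[0.1,0,0,0.1,0],[0.1,0,0,0.2,0],[0.1,0,0,0.3,0],[0.1,0,0,0.4,0],[0.1,0,0,0.5,0],[0.1,0,0,0.6,0],[0.1,0,0,0.7,0],[0.1,0,0,0.75,0],[0.1,0,0,0.75,0],[0.1,0,0,0.75,0]]]'
```

```text
time: 13.5
tool_pos: [585.2, 182.3, 209.7]
tcp_rot: [-3.141, -0.001, -0.637]
contact_force: [-1.8, -0.1, 6.7]
grip_width: 25.8
finger_force: 30.0
```

```bash
python3 -m crank '[[[0.1,0,0,0.05,0],[0.1,0,0,0.1,0],[0.1,0,0,0.15,0],[0.1,0,0,0.2,0],[0.1,0,0,0.2,0],[0.1,0,0,0.2,0],[0.1,0,0,0.2,0],[0.1,0,0,0.2,0],[0.1,0,0,0.2,0],[0.1,0,0,0.2,0]]]'
```

```text
time: 14.5
tool_pos: [585.5, 182.4, 209.5]
tcp_rot: [-3.139, -0.002, -0.636]
contact_force: [-3.1, -1.2, 16.3]
grip_width: 26.0
finger_force: 30.0
```

Force has risen to 16 N while the height stays put, so it is on the bottom stop. One look to verify.

```bash
python3 - <<'E'
from h import *
im,P,o=snap("side","f"); Q=P.reshape(-1,3)
q=Q[(np.hypot(Q[:,0]-585,Q[:,1]-182)<30)&(Q[:,2]>82)&(Q[:,2]<97)]; print(len(q),np.median(q[:,2]))
cv2.imwrite("pics/f.png",cv2.resize(im[70:290,120:320],(545,600),interpolation=cv2.INTER_CUBIC)[...,::-1])
o=bot.get_obs(); print(o["tool_pos"],o["contact_force"],o["time"])
P=np.load("f.npz")["P"].reshape(-1,3); q=P[(P[:,0]>570)&(P[:,0]<650)&(P[:,1]>-175)&(P[:,1]<-110)&(P[:,2]>228)&(P[:,2]<246)]; print("pal",len(q),q.mean(0))
E
```

```text
130 86.32692002383087
[585.50793229 182.34394466 209.47405195] [-4.41689727 -0.44517797 15.86819484] 14.55
pal 47 [ 612.16737955 -136.94825751  235.05634822]
```

View pics/f.png

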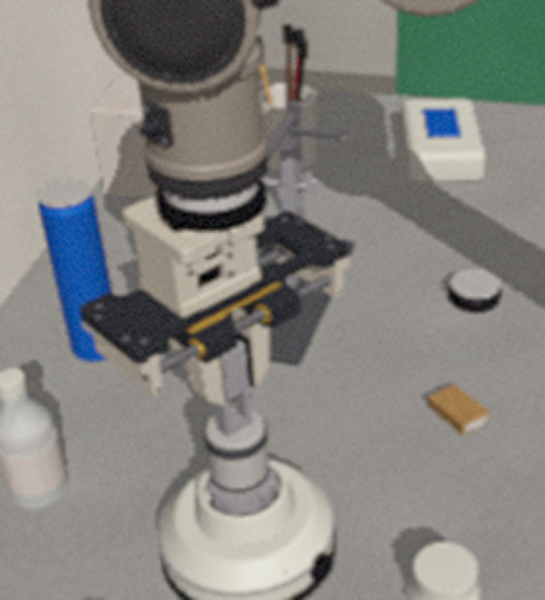

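The cup at (238,450) stands upright with its shoulder on the drive at (240,490). The drive top measures 86 mm, down from 94 mm in the same camera, so the full 8 mm is pressed. The palette is still in place. I hand the job in.

```bash
python3 -c "
from plant import bot
print(bot.close_job())"
```

```text
the job is handed in; nothing more can be done
None
```

The mixing cup is off its hook, meshed fully home in the white mixer's drive, and held upright and gripped at about 16 N against the 8 mm bottom stop; the palette still hangs in place, and the job was handed in after about 14.6 s.

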